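Set the turret punch and hang its guard back on

TASK

Set the bench punch press up for the next belt: turn its revolving punch head the shorter way round until the red punch stands squarely under the ram. Then lift the yellow guard out of its wooden rest and hang it back on the press: both knuckles on their pintle pins at once, lowered all the way down before you let go, closed across the front of the turret. Leave the other things on the table where they are.

Things in the scene. Friction and masses are not known exactly. Their poses are not given: they have to be found in the camera images.
- turret (a joint): angle of the revolving punch head, rad, growing anticlockwise from above. Turns endlessly both ways; red is under the ram at 0 and equally at 6.283. No click stops: it drags lightly (0.2 N m, about 3 N at the tool heads) and stays where it is left. Turn it by pushing a tool head sideways.
- turret_top (a point): centre of the head's top face on its vertical axis, 140 mm above the table; turns with it. Steel disc 194 mm across. Six round tool heads, 20 mm across, 30 mm tall, stand on it 75 mm from the axis every 60 deg (55 mm clear gaps): anticlockwise red, white, blue, yellow, black, orange, each with a dot of its colour nearer the axis. Hub in the middle: radius 30, 12 mm tall, nut to 22 mm.
- red_punch (a point): top of the red tool head, 75 mm from the turret's axis, 170 mm above the table; it turns with the head. Red is where it belongs when this lies under ram
- press: green punch press, fixed. Origin on the table under the turret's axis, z up, +y from that axis to the ram, guard side -x. Frame sizes in mm: base 30 high, x -150 to 120, y -145 to 250; column x -50 to 50, y 135 to 235, to z 305; arm x -30 to 30, y 50 to 230, z 215 to 300; ram guide radius 24 at y 75, nose down to z 181, air cylinder radius 32 up to z 350. The rest of the turret is free from above.
- ram (a point): point under the ram nose, 75 mm from the turret's axis along the press's +y, 180 mm above the table; axes of the press
- pin_low (a point): root of the lower pintle pin, at x -125, y -90, z 55 mm in the press's frame, on the bracket where the knuckle rests; axes of the press. Pin upright, 8 mm thick, 25 mm tall, top 9 mm tapered. Bracket 8 mm thick, 16 wide, reaching 8 mm past the pin; it joins a square 18 mm post centred 28 mm away to the press's -y (post top z 190 mm); the other sides are open.
- pin_up (a point): root of the upper pintle pin, the same kind of pin and bracket exactly 120 mm above the lower one (z 175 mm, pin top 200 mm)
- guard_home (a point): where the guard's centre is when it hangs seated and closed: x -125, y 23, z 127.5 mm in the press's frame. The guard's axes are then those of the press. A fixed stop stands 3 mm behind the leaf (its +x side) at the end away from the pins, z 105 to 155 mm; nothing is in front of the leaf.
- guard_center (a point): centre of the loose guard: yellow steel frame with clear panel, 12 mm thick (x), 200 wide (y), 175 tall (z up), 0.3 to 0.65 kg. Top rail 20 mm tall, its middle 77.5 mm above this centre: pinch it there across its 12 mm. It starts upright in a 16 mm wide slot 45 mm deep in a fixed wooden rest 150 mm square and 57 high (50 mm to the leaf's -x, 100 to its +x, templates there to 100 high).
- knuckle_low (a point): centre of the lower end of the guard's lower knuckle, an upright steel tube beyond its -y edge: x 0, y -113, z -72.5 mm from its centre; 19 mm outside, 12 inside, 25 long, open at both ends. Seated, it meets pin_low. As one pin stands above the other, bring the knuckles over them from the side with the guard raised 30 to 60 mm, then lower it.
- knuckle_up (a point): centre of the lower end of the upper knuckle, the same tube 120 mm above the lower one. Seated, it meets pin_up
- maul: white maul standing upright, 48 mm thick, 185 tall; leave alone; origin at its foot
- rivet_jar: glass jar, 64 mm wide, 75 tall; leave alone; origin at its foot
- wax_tin: flat brass tin, 72 mm wide, 35 tall; leave alone; origin at its foot
- slicker: dark wooden edge slicker standing upright, 34 mm thick, 100 tall; leave alone; origin at its foot
- hex_wrench: wrench lying near the robot; leave alone
- glue_brush: brush lying near the robot; leave alone
There are look-alikes about, which are no part of the job. What is meant by the part that bears guard_center is not purple, and is the smaller of those in its own colour.

How it is judged:
By the outcome, as a careful person would: the job done as asked, in the order asked, and still so for the second after the job is handed in, with the robot touching nothing.
It also fails if it takes over 72 s, if anything falls off the work surface, if the arm or the gripper's body presses on something with over 40 N, if the wrist force passes 120 N, or if a joint passes its speed limit or range.

ROBOT

A 7-joint arm with a two-finger parallel gripper is mounted at the origin on the work surface. World frame = base frame: x ahead of the robot, y to its left, z up, the work surface at z = 0. Lengths are in m, angles in rad, forces in N, time in s.
With the tool pointing down it reaches from about 0.35 to 0.9 m from the base axis. Payload 19.9 kg.
Tool frame: the origin (TCP) lies between the finger pads; the fingertips stand 19 mm ahead of it and the grasp point (between the pads) is the TCP; z points along the fingers, y is the direction in which the jaws open and shut (so a half turn about z gives the same grasp; the last joint's range is limited). The gripper opens to 94 mm and grips with 3 to 60 N. Pads are 16 mm wide; open, the fingers measure 119 mm over their backs; the gripper's body (75 mm by 177 mm) begins 78 mm behind the grasp point.
Start: joints at [1.081, 0.417, -0.01, 1.614, 0.005, 1.111, -0.053], TCP at [0.271, -0.563, 0.224] pointing down, gripper open.
Joint ranges: [-2.81, 2.81], [-0.39, 2.02], [-1.27, 1.25], [0.06, 2.57], [-1.19, 4.33], [0.19, 2], [-2.82, 2.82]. Speed limits (rad/s): [1.89, 1.89, 2.39, 2.39, 3.01, 3.01, 3.01].

INTERFACE

Orientations are given as a 3x3 rotation matrix whose columns are the frame's x, y, z axes.
In Python, from rig import robot gives the robot as it stands. Calls block until the motion is done:
- robot.move_ptp(position, orientation): joint-space move of the TCP to a pose.
- robot.move_linear(position, velocity=0.15, frame=None, threshold=None): straight line of the TCP; frame=None keeps the orientation; velocity is the mean speed in m/s. With threshold (N) it stops when the force on the tool has changed by that much, and returns True; else False.
- robot.goto_joints(angles): joint-space move.
- robot.gripper_to(opening): finger opening in m; the grip force is fixed at half the most; returns when the fingers have stopped.
- robot.pause(seconds).
- robot.ik(position, orientation): joint angles nearest the present ones, or None.
- robot.get_state(): the state.
- robot.grab_frame(name): name is "scene" or "side" or "wrist"; returns the picture (480x640x3 uint8, red, green, blue); there is no depth.
- robot.camera_info(name): a dict with "fx", "fy", "cx", "cy" (pixels), "rvec" (rotation vector, rad) and "tvec" (3), from world to camera coordinates, as OpenCV has them. Camera axes: x right, y down, z forward; pixel columns grow to the right and rows downward; lengths in m; the calibration is good to about 2 mm. A picture is of the moment at which its call begins: read the wrist's pose just before it. camera_info takes no time and is no camera call; for the wrist camera it gives the pose at the moment of the call.
A pose or a line that the arm cannot do raises robot.PlanningError and nothing moves.
- robot.sign_off(): hands the job in, once; it reports no verdict.
The state is a dict: "time": time; "qpos": joint angles; "joint_vel": joint speeds; "effort": joint torques, N m; "ee_pos": TCP position; "tool_rot": TCP orientation; "force": force on the tool from outside, world axes, zero at the start; "moment": the same for the moment, N m; "opening": finger opening in m.
Only numpy, scipy, OpenCV 4.12 (cv2) and the standard library are available. Lean on these libraries where they do the work, as an engineer would, in place of code of your own. Each camera call takes 0.05 s, during which the arm holds its last target.

## Working session

There is one attempt and no reset: what is moved stays moved. The work goes in short steps, each a Python script; the robot and the scene stay as the last script left them, time stands still between calls to the robot, and variables do not carry over. Pictures are saved under pics/ and viewed, and the job is handed in when it is done.

```bash
ls; mkdir -p pics; python3 - <<'E'
from rig import robot
import cv2
s=robot.get_state();print(s['time'],s['ee_pos'],s['tool_rot'],s['opening'])
for n in("scene","side","wrist"):
    c=robot.camera_info(n);print(n,c)
    cv2.imwrite(f"pics/{n}0.png",robot.grab_frame(n)[:,:,::-1])
E
```

```text
pics
0.0 [ 0.27099673 -0.56279142  0.22382903] [[ 9.00956770e-01  4.33908372e-01 -6.50330110e-04]
 [ 4.33908839e-01 -9.00956173e-01  1.04599996e-03]
 [-1.32050787e-04 -1.22458473e-03 -9.99999241e-01]] 0.09385715352394648
scene {'fx': 549.5064500185139, 'fy': 549.5064500185139, 'cx': 320.31105108038446, 'cy': 238.75845897621616, 'rvec': array([ 0.97973212,  2.55837846, -0.94812361]), 'tvec': array([ 0.44233826, -0.1060274 ,  1.65845004])}
side {'fx': 546.2352232686992, 'fy': 546.2352232686992, 'cx': 318.39046479130667, 'cy': 244.37198342482063, 'rvec': array([ 1.34890132, -2.26161993,  0.89046714]), 'tvec': array([0.1576427 , 0.42455074, 1.36614855])}
wrist {'fx': 351.71022507980786, 'fy': 351.71022507980786, 'cx': 314.8709595090861, 'cy': 245.47164039907653, 'rvec': array([-2.49078916,  1.56386325,  0.18255894]), 'tvec': array([-0.62372988, -0.02565664,  0.38904343])}
```

View pics/scene0.png

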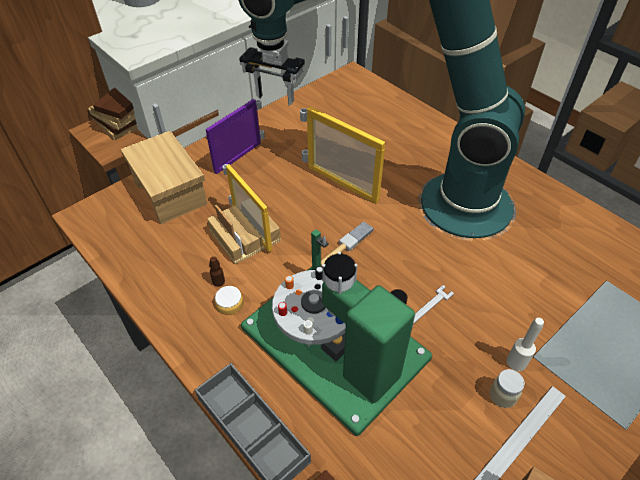

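View pics/side0.png

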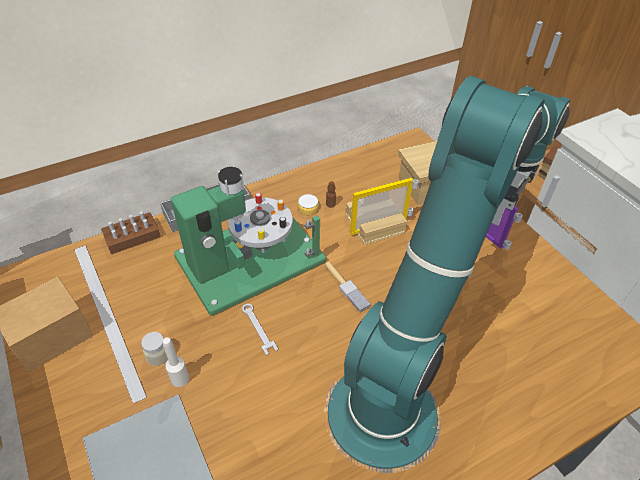

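View pics/wrist0.png

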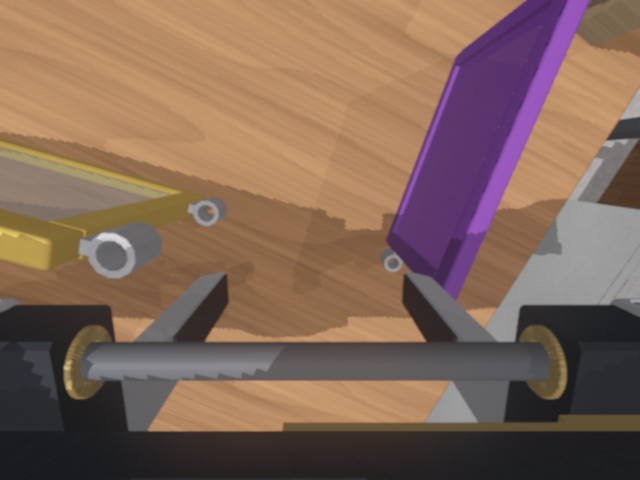

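The real guard stands in the wooden rest, at about (250,208) in scene and (380,207) in side. The large yellow frame at (345,155) and the purple one are look-alikes. The press is at about (340,330) in scene. I'll zoom in next.

```bash
cat > h.py <<'E'
import numpy as np, cv2
def cam(c):
    R=cv2.Rodrigues(np.array(c['rvec']))[0];t=np.array(c['tvec'])
    K=np.array([[c['fx'],0,c['cx']],[0,c['fy'],c['cy']],[0,0,1.]]);return R,t,K
def proj(c,P):
    R,t,K=cam(c);return cv2.projectPoints(np.array(P,float).reshape(-1,3),R,t,K,None)[0].reshape(-1,2)
def ray(c,uv):
    R,t,K=cam(c);d=R.T@np.linalg.inv(K)@np.array([uv[0],uv[1],1.]);return -R.T@t,d/np.linalg.norm(d)
def onz(c,uv,z):
    o,d=ray(c,uv);return o+d*(z-o[2])/d[2]
def tri(obs):
    A=np.zeros((3,3));b=np.zeros(3);L=[]
    for c,uv in obs:
        o,d=ray(c,uv);M=np.eye(3)-np.outer(d,d);A+=M;b+=M@o;L.append((o,M))
    p=np.linalg.solve(A,b);return p,[float(np.linalg.norm(M@(p-o))) for o,M in L]
def crop(src,x0,y0,x1,y1,k,out):
    im=cv2.imread(src)[y0:y1,x0:x1];cv2.imwrite(out,cv2.resize(im,None,fx=k,fy=k,interpolation=cv2.INTER_CUBIC))
E
python3 - <<'E'
from h import *
crop('pics/scene0.png',200,150,440,330,3.3,'pics/sc1.png')
crop('pics/scene0.png',235,230,435,380,4,'pics/sc2.png')
crop('pics/side0.png',170,150,430,320,3,'pics/si1.png')
E
```

```text
(no output)
```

View pics/sc1.png

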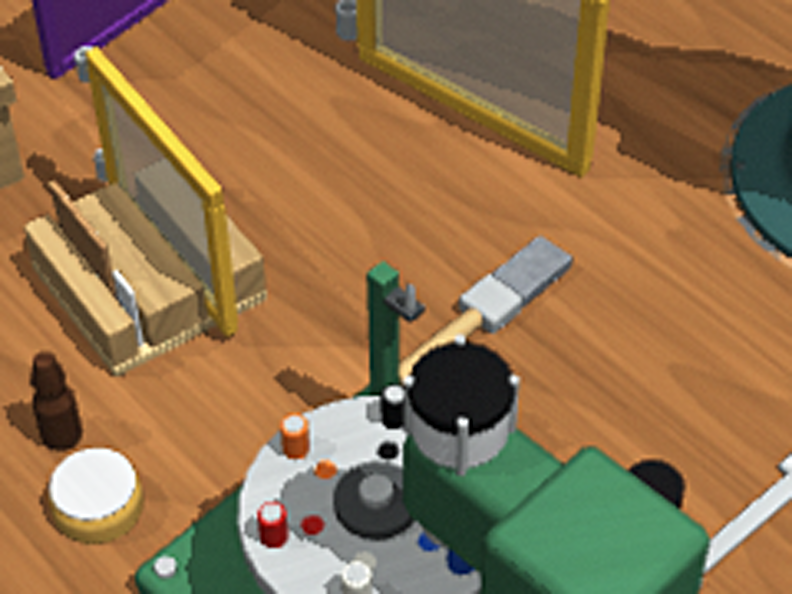

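View pics/sc2.png

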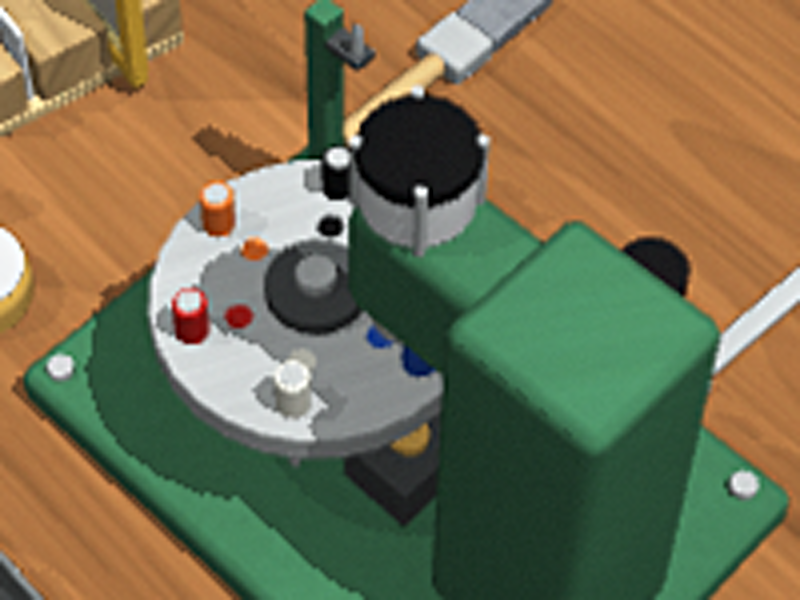

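View pics/si1.png

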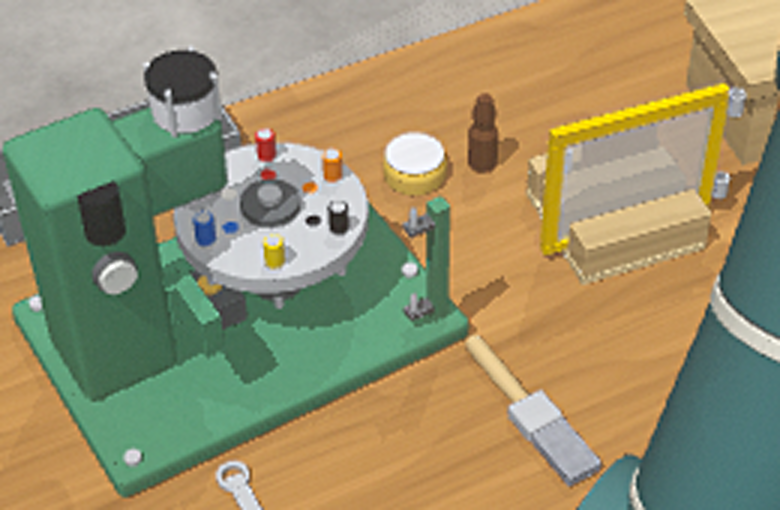

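The post with its pins and the four bolts are clear, and red sits between orange and white, roughly 90-120 deg from the ram. Next: rough triangulation.

```bash
python3 - <<'E'
from h import *
from rig import robot
S=robot.camera_info('scene');D=robot.camera_info('side')
sc2=lambda x,y:(235+x/4,230+y/4)
sc1=lambda x,y:(200+x/3.3,150+y/3.3)
si=lambda x,y:(170+x/3,150+y/3)
np.set_printoptions(precision=4,suppress=True)
for n,a,b in [('nut',sc2(317,268),si(268,188)),('red',sc2(190,300),si(265,133)),('orange',sc2(217,193),si(333,153)),('black',sc2(338,157),si(339,206)),
 ('posttop',sc2(325,12),si(439,203)),('pinup tip',sc2(357,30),si(414,212)),('guardA knuckle-end top corner',sc1(93,52),si(727,90)),('guardB',sc1(219,195),si(555,133)),('kn up',sc1(87,52),si(738,93)),
 ('bolt',sc2(744,484),si(133,457)),('cyl',sc2(420,148),si(181,75)),('slicker top',sc1(45,360),si(484,100)),('tin',sc1(94,485),si(415,153)),('rivet',(511,380),(153,340)),('maul',(538,322),(170,340))]:
    p,e=tri([(S,a),(D,b)]);print(n,p,np.round(e,4))
for n,uv in [('bolts',sc2(61,366)),('bolts',sc2(744,484)),('b',(355,418))]:print(n,onz(S,uv,.033))
for n,uv in [('bolts',si(133,457)),('bolts',si(409,269)),('b',si(37,303))]:print(n,onz(D,uv,.033))
E
```

```text
nut [0.6401 0.0319 0.1651] [0.0014 0.0014]
red [0.7091 0.0034 0.1703] [0.0015 0.0015]
orange [ 0.6506 -0.0441  0.1699] [0.0019 0.0019]
black [ 0.5809 -0.0167  0.1693] [0.0016 0.0016]
posttop [ 0.5223 -0.0946  0.188 ] [0.0021 0.0021]
pinup tip [ 0.5199 -0.0672  0.1918] [0.0011 0.0011]
guardA knuckle-end top corner [ 0.5356 -0.4424  0.1811] [0.0005 0.0005]
guardB [ 0.5593 -0.246   0.1823] [0.0037 0.0037]
kn up [ 0.534  -0.4561  0.1719] [0.0013 0.0013]
bolt [0.4958 0.2473 0.0327] [0.0012 0.0012]
cyl [0.6347 0.1058 0.3426] [0.0014 0.0014]
slicker top [ 0.7232 -0.2628  0.096 ] [0.0004 0.0004]
tin [ 0.7436 -0.186   0.0314] [0.0021 0.0021]
rivet [0.4252 0.4382 0.0753] [0.0014 0.0014]
maul [0.3317 0.4064 0.178 ] [0.0042 0.0042]
bolts [ 0.7471 -0.0868  0.033 ]
bolts [0.496  0.2486 0.033 ]
b [0.7256 0.2615 0.033 ]
bolts [0.4959 0.2461 0.033 ]
bolts [ 0.5887 -0.0983  0.033 ]
b [0.7256 0.2611 0.033 ]
```

```bash
python3 - <<'E'
from h import *
from rig import robot
np.set_printoptions(precision=4,suppress=True)
s=robot.get_state();R,t,K=cam(robot.camera_info('wrist'));T=s['tool_rot']
print('cam in tool',T.T@(-R.T@t-s['ee_pos']));print(T.T@R.T)
from math import *
def ori(a): # jaw (y) along angle a, tool down
    y=np.array([cos(a),sin(a),0]);z=np.array([0,0,-1.]);return np.column_stack([np.cross(y,z),y,z])
th=0.0615
# black from press 214 to 330
for pa in (214,240,270,300,330):
    a=radians(pa)+th; p=np.array([.6401+.075*cos(a),.0319+.075*sin(a),.167])
    for o in (0,pi):
        q=robot.ik(p,ori(a+pi/2+o)); print(pa,o,q)
for o in (0,pi): print(robot.ik([.6,-.05,.36],ori(th+o)),robot.ik([.6,-.05,.36],ori(pi/2+th+o)))
E
```

```text
cam in tool [ 0.0644 -0.0008 -0.1601]
[[ 0.0005 -0.9735 -0.2288]
 [ 1.      0.0005  0.0002]
 [-0.0001 -0.2288  0.9735]]
214 0 [ 0.3412  0.4399 -0.474   1.7693  0.2349  0.9885 -1.1401]
214 3.141592653589793 [ 0.7511  0.647  -1.0846  1.7567  0.6292  1.1326  1.6914]
240 0 [ 0.3945  0.4943 -0.5146  1.6994  0.2774  1.0211 -0.677 ]
240 3.141592653589793 [ 0.7563  0.7    -1.0856  1.6879  0.6665  1.1726  2.1725]
270 0 [ 0.4443  0.5814 -0.6026  1.5945  0.3609  1.079  -0.1923]
270 3.141592653589793 [-0.6736  0.7744  1.0808  1.6353 -0.7281  1.187  -2.5017]
300 0 [ 0.4774  0.6818 -0.7307  1.49    0.4781  1.1537  0.2477]
300 3.141592653589793 [ 0.0386  0.5726 -0.0564  1.5076  0.035   1.0624 -2.5823]
330 0 [ 0.463   0.7581 -0.8225  1.414   0.5675  1.2147  0.6893]
330 3.141592653589793 [ 0.0726  0.6223 -0.1734  1.4301  0.1132  1.0989 -2.1533]
[ 0.468   0.333  -0.5747  1.475   0.1817  1.3871 -0.0532] [ 0.5733  0.3613 -0.7254  1.4715  0.2403  1.3995  1.4715]
[-0.7286  0.4511  1.0847  1.5154 -0.4007  1.4166 -2.7038] [ 0.3096  0.3055 -0.3602  1.4805  0.1083  1.3752 -1.5656]
```

```bash
cat >> h.py <<'E'
from math import *
np.set_printoptions(precision=4,suppress=True)
def ori(a):
    y=np.array([cos(a),sin(a),0]);z=np.array([0,0,-1.]);return np.column_stack([np.cross(y,z),y,z])
def snap(robot,n,name):
    import pickle
    c=robot.camera_info(n);im=robot.grab_frame(n)[:,:,::-1];cv2.imwrite(f'pics/{name}.png',im);pickle.dump(c,open(f'pics/{name}.pkl','wb'))
def ld(name):
    import pickle
    return pickle.load(open(f'pics/{name}.pkl','rb'))
E
python3 - <<'E'
from h import *
from rig import robot
p=robot.get_state()['ee_pos']
robot.move_linear([p[0]+.06,p[1]+.06,.36],velocity=.25)
robot.move_ptp([.54,-.35,.38],ori(-.12)); robot.pause(.15)
snap(robot,'wrist','wg')
robot.move_ptp([.58,-.06,.38],ori(.06)); robot.pause(.15)
snap(robot,'wrist','wp')
print(robot.get_state()['time'],robot.get_state()['qpos'])
E
```

```text
3.4833 [ 0.4259  0.2717 -0.4718  1.4914  0.124   1.4085  0.0069]
```

View pics/wg.png

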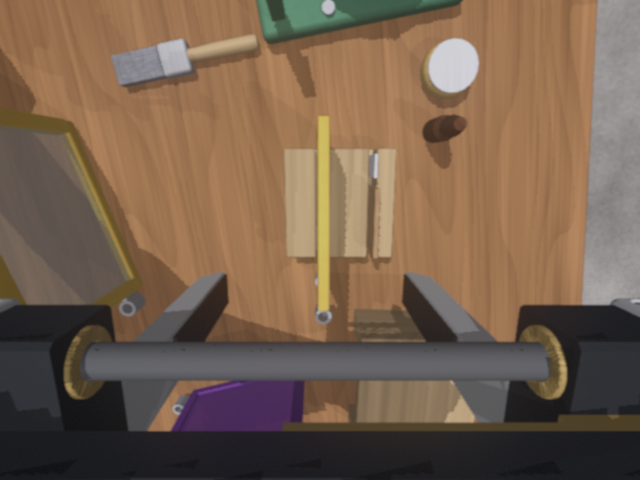

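View pics/wp.png

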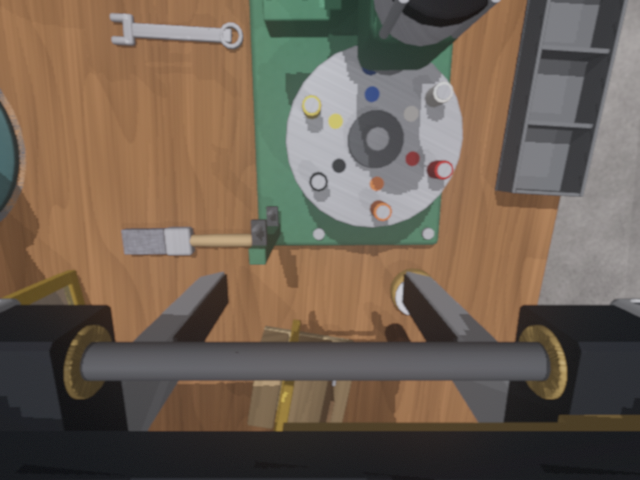

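wg shows the guard's top rail as a vertical yellow line from about (323,117) to (323,312), with a knuckle at (323,316). wp shows the turret disc centred at about (375,138), red at (441,170), black at (318,181), and the pin brackets near (262,235).

```bash
python3 - <<'E'
from h import *
crop('pics/wp.png',240,30,480,270,2.5,'pics/wp1.png')
crop('pics/wp.png',235,190,335,270,7,'pics/wp2.png')
crop('pics/wg.png',290,100,360,160,5,'pics/a.png');crop('pics/wg.png',290,270,360,330,5,'pics/b.png')
cv2.imwrite('pics/wg1.png',np.hstack([cv2.imread('pics/a.png'),cv2.imread('pics/b.png')]))
im=cv2.imread('pics/wg.png').astype(int);h=cv2.cvtColor(cv2.imread('pics/wg.png'),cv2.COLOR_BGR2HSV)
m=cv2.inRange(h,(20,110,80),(32,255,255));m[:,:300]=0;m[:,345:]=0;m[330:]=0
for r in range(112,322,10):
    x=np.where(m[r])[0];print(r,x.min() if len(x) else None,x.max() if len(x) else None,end='; ')
h=cv2.cvtColor(cv2.imread('pics/wp.png'),cv2.COLOR_BGR2HSV)
E
```

```text
112 None None; 122 318 329; 132 317 329; 142 317 329; 152 317 329; 162 317 329; 172 317 329; 182 317 329; 192 317 329; 202 317 329; 212 317 329; 222 317 329; 232 317 329; 242 317 329; 252 317 329; 262 317 329; 272 318 329; 282 319 329; 292 318 328; 302 318 328; 312 None None;
```

View pics/wp1.png

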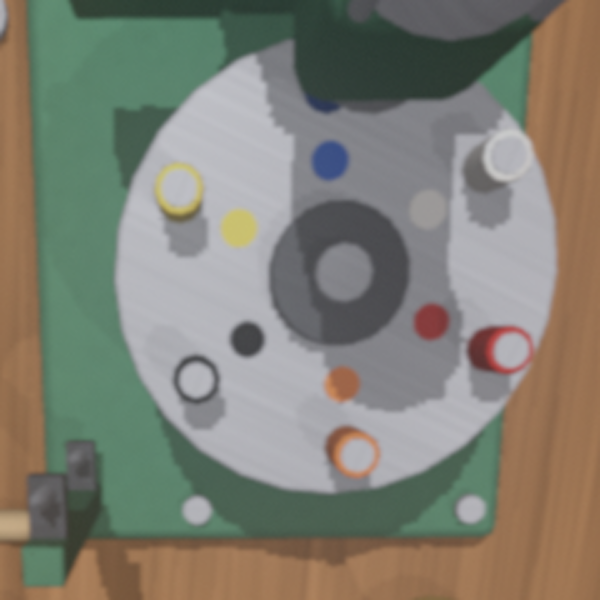

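View pics/wp2.png

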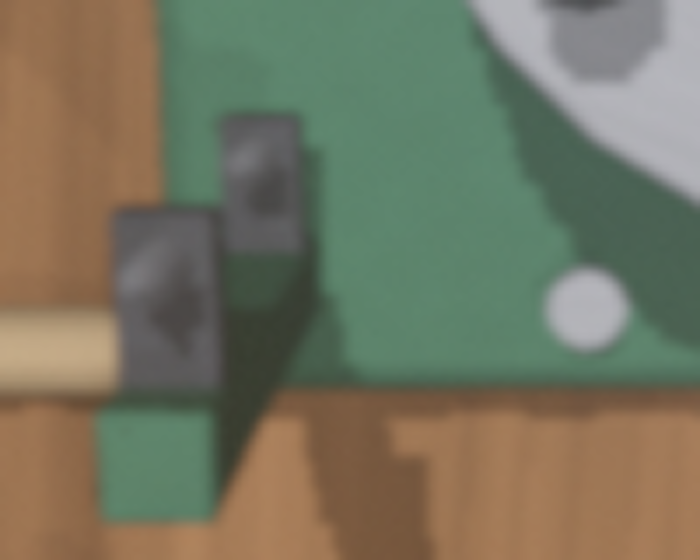

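View pics/wg1.png

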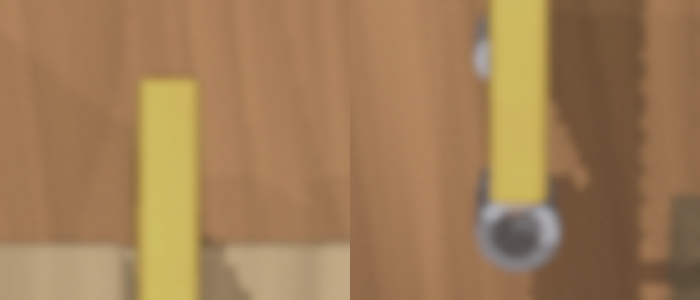

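```bash
python3 - <<'E'
from h import *
c=ld('wp')
w1=lambda x,y:(240+x/2.5-.3,30+y/2.5-.3); w2=lambda x,y:(235+x/7-.43,190+y/7-.43)
H={n:onz(c,w1(*p),.170)[:2] for n,p in dict(red=(512,350),white=(508,155),yellow=(179,188),black=(196,379),orange=(357,455)).items()}
for k,v in H.items():print(k,v)
# solve centre + phase
names=['red','white','blue','yellow','black','orange']
A=[];b=[]
for n,p in H.items():
    k=names.index(n)*pi/3; C,S=.075*cos(k),.075*sin(k)
    A+= [[1,0,C,-S],[0,1,S,C]]; b+=list(p)
x=np.linalg.lstsq(np.array(A),np.array(b),rcond=None);print('axis',x[0][:2],'scale',hypot(*x[0][2:]),'red ang',degrees(atan2(x[0][3],x[0][2])),'rms',np.sqrt(x[1]/10))
print('nut',onz(c,w1(344,272),.162))
print('bolts',onz(c,w1(198,510),.033),onz(c,w1(470,510),.033))
print('post',onz(c,w2(158,464),.190)); print('upper bracket end mid',onz(c,w2(165,207),.175), 'pin tip~',onz(c,w2(150,275),.2))
print('low bracket end',onz(c,w2(261,115),.055))
g=ld('wg'); f=lambda x,y,o:(290+(x-o)/5-.4,y)
P=onz(g,(323.2,116),.187);Q=onz(g,(323.0,310.8),.187)
for z in (.182,.187):
  P=onz(g,(323.3,115.6),z);Q=onz(g,(323.3,310.8),z);print(z,P,Q,np.linalg.norm(P-Q),'phi',-atan2(P[0]-Q[0],P[1]-Q[1]),(P+Q)/2)
print('knuckle up top',onz(g,(290+167/5-.4,270+235/5-.4),.187-.0875-.0725+.145))
E
```

```text
red [0.7078 0.0051]
white [0.6957 0.0792]
yellow [0.5677 0.0596]
black [ 0.5788 -0.0142]
orange [ 0.6486 -0.0418]
axis [0.6375 0.0324] scale 0.999854549129334 red ang -21.337690259054988 rms [0.0002]
nut [0.6372 0.0323 0.162 ]
bolts [ 0.586  -0.0965  0.033 ] [ 0.7454 -0.0872  0.033 ]
post [ 0.5206 -0.0923  0.19  ]
upper bracket end mid [ 0.5184 -0.0566  0.175 ] pin tip~ [ 0.5204 -0.0622  0.2   ]
low bracket end [ 0.5184 -0.0571  0.055 ]
0.182 [ 0.5586 -0.2432  0.182 ] [ 0.535  -0.4434  0.182 ] 0.2016724773279247 phi -0.11738044371874191 [ 0.5468 -0.3433  0.182 ]
0.187 [ 0.5585 -0.2438  0.187 ] [ 0.5352 -0.4412  0.187 ] 0.1988552024191772 phi -0.11738044371874208 [ 0.5468 -0.3425  0.187 ]
knuckle up top [ 0.5336 -0.4548  0.172 ]
```

```bash
python3 - <<'E'
from h import *
from rig import robot
ax=np.array([.6375,.0324]); th=.061
a0=radians(-141.34); a1=radians(-30)+th
P=lambda a,z:np.array([*(ax+.075*np.array([cos(a),sin(a)])),z])
O=lambda a:ori(a+pi/2)
robot.gripper_to(.045)
robot.move_ptp(P(a0,.26),O(a0))
print(robot.move_linear(P(a0,.167),velocity=.15,threshold=15), robot.get_state()['force'])
robot.gripper_to(.0)
s=robot.get_state();print(s['time'],s['opening'],s['force'],s['ee_pos'])
n=12
for i in range(1,n+1):
    a=a0+(a1-a0)*i/n
    robot.move_linear(P(a,.167),velocity=.08,frame=O(a))
    if i%3==0: print(robot.get_state()['force'],robot.get_state()['time'])
robot.pause(.3);s=robot.get_state();print(s['ee_pos']-P(a1,.167),s['qpos'])
robot.gripper_to(.045)
robot.move_linear(P(a1,.26),velocity=.2)
print(robot.get_state()['time'])
snap(robot,'scene','s2');snap(robot,'wrist','w2')
crop('pics/s2.png',235,230,435,380,4,'pics/s2c.png')
E
```

```text
False [ 0.3943  0.0566 -0.2312]
6.675 0.019572274739922062 [-1.3786 -1.2454  5.5717] [ 0.5792 -0.0146  0.1674]
[ 0.475  -5.0053  6.6745] 7.625
[ 4.2474 -6.7149  5.8378] 8.575
[ 8.8232 -9.1203  2.9596] 9.525
[18.1927 -5.9557 -2.2453] 10.475
[ 0.0022 -0.0014  0.0005] [ 0.4115  0.7193 -0.7213  1.4219  0.4924  1.179   0.7295]
11.9917
```

View pics/s2c.png

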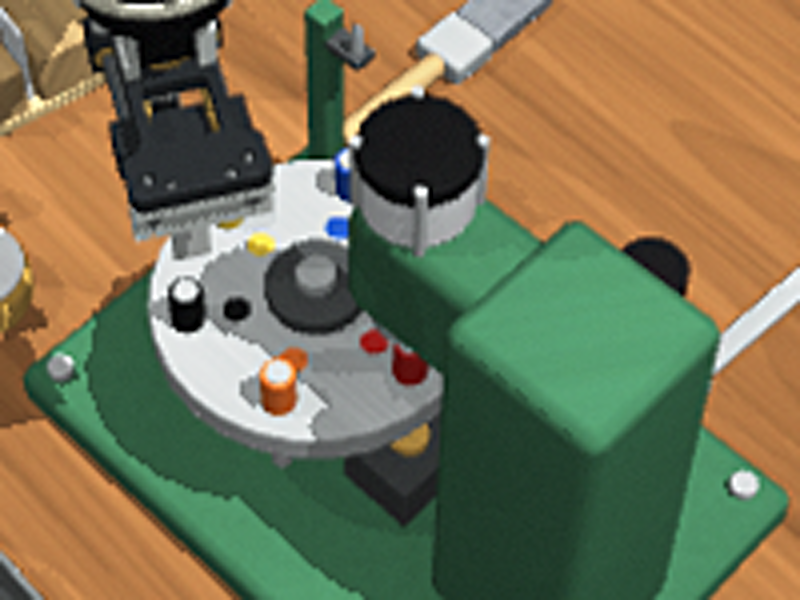

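View pics/w2.png

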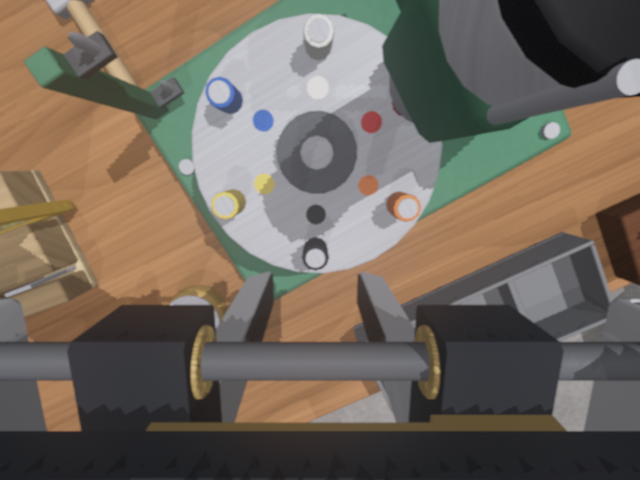

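```bash
python3 - <<'E'
from h import *
crop('pics/w2.png',180,0,450,280,2.5,'pics/w2c.png');crop('pics/w2.png',20,20,200,180,4.4,'pics/w2d.png')
E
```

```text
(no output)
```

View pics/w2c.png

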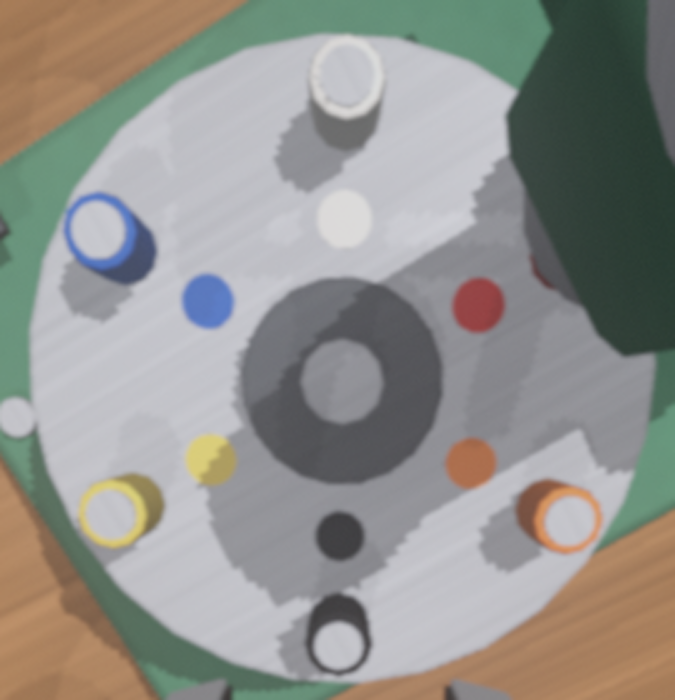

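View pics/w2d.png

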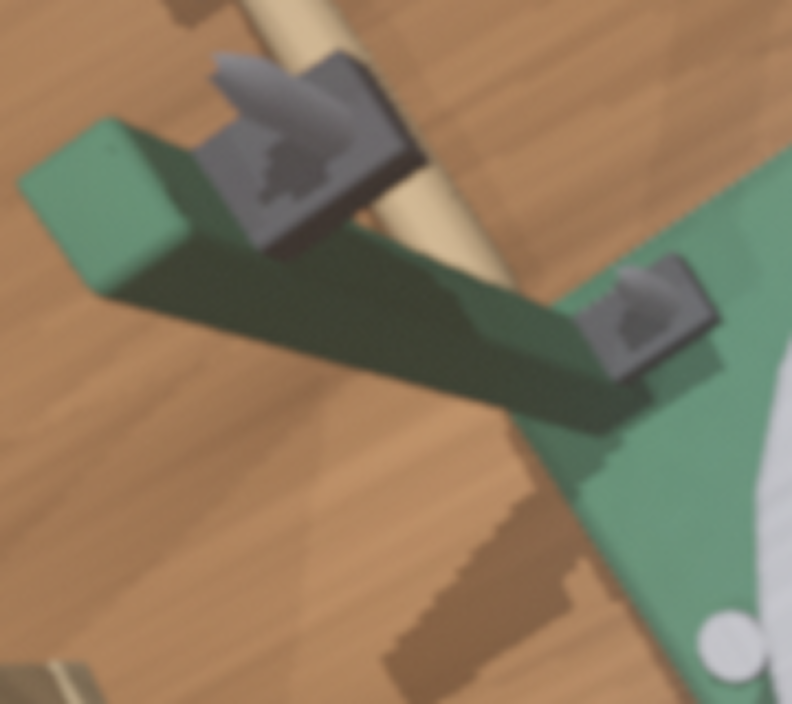

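```bash
python3 - <<'E'
from h import *
from rig import robot
c=ld('w2')
w1=lambda x,y:(180+x/2.5-.3,y/2.5-.3); w2=lambda x,y:(20+x/4.4-.39,20+y/4.4-.39)
H={n:onz(c,w1(*p),.170)[:2] for n,p in dict(orange=(568,519),white=(346,78),yellow=(113,513),black=(338,640),blue=(100,231)).items()}
names=['red','white','blue','yellow','black','orange']
A=[];b=[]
for n,p in H.items():
    k=names.index(n)*pi/3; C,S=.075*cos(k),.075*sin(k)
    A+= [[1,0,C,-S],[0,1,S,C]]; b+=list(p)
x=np.linalg.lstsq(np.array(A),np.array(b),rcond=None);print('axis',x[0][:2],'scale',hypot(*x[0][2:]),'red ang',degrees(atan2(x[0][3],x[0][2])),'rms',np.sqrt(x[1]/10))
H={n:onz(c,w1(*p),.140)[:2] for n,p in dict(red=(478,305),orange=(470,463),white=(344,218),yellow=(211,460),black=(339,536),blue=(208,301)).items()}
z=sum(complex(*(p))*np.exp(-1j*names.index(n)*pi/3) for n,p in H.items());print('dots axis',np.mean(list(H.values()),0),degrees(np.angle(z)))
ax=np.mean(list(H.values()),0)
print('post',[onz(c,w2(*p),.19)[:2] for p in [(112,118),(20,185),(96,293),(192,226)]])
tip=onz(c,w2(235,65),.2);print('pinup tip',tip)
b=onz(c,w2(16/2.5*0+733,645),.033);print('bolt',b)
print(w1(16,417),w2(733,645))
E
```

```text
axis [0.6373 0.0325] scale 0.9907034853757356 red ang 92.79931131455699 rms [0.0002]
dots axis [0.6375 0.0324] 92.71779937019397
post [array([ 0.5124, -0.0849]), array([ 0.5136, -0.101 ]), array([ 0.5293, -0.1   ]), array([ 0.5282, -0.0831])]
pinup tip [ 0.5201 -0.0622  0.2   ]
bolt [ 0.5847 -0.0969  0.033 ]
(186.1, 166.5) (186.20090909090908, 166.20090909090908)
```

Red measures at 92.75 deg and the press's ram direction at about 93.5, so it is 0.7 deg short. I'll regrip with a 1 mm tangential shift, then check from a higher viewpoint.

```bash
python3 - <<'E'
from h import *
from rig import robot
ax=np.array([.6375,.0324]); th=.061
a1=radians(-30)+th
P=lambda a,z:np.array([*(ax+.075*np.array([cos(a),sin(a)])+[.0026,-.0005]),z])
robot.move_linear(P(a1,.167),velocity=.2,threshold=15)
robot.gripper_to(0);robot.pause(.2);s=robot.get_state();print(s['ee_pos']-P(a1,.167),s['force'],s['opening'])
robot.gripper_to(.045)
robot.move_linear(P(a1,.28),velocity=.25)
robot.move_ptp([.58,-.06,.38],ori(.06)); robot.pause(.15)
snap(robot,'wrist','w3')
print(robot.get_state()['time'])
crop('pics/w3.png',240,30,480,270,3,'pics/w3c.png')
E
```

```text
[ 0.0002 -0.0002  0.0006] [-2.3488 -1.7488  6.784 ] 0.019392713182763175
15.6667
```

View pics/w3c.png

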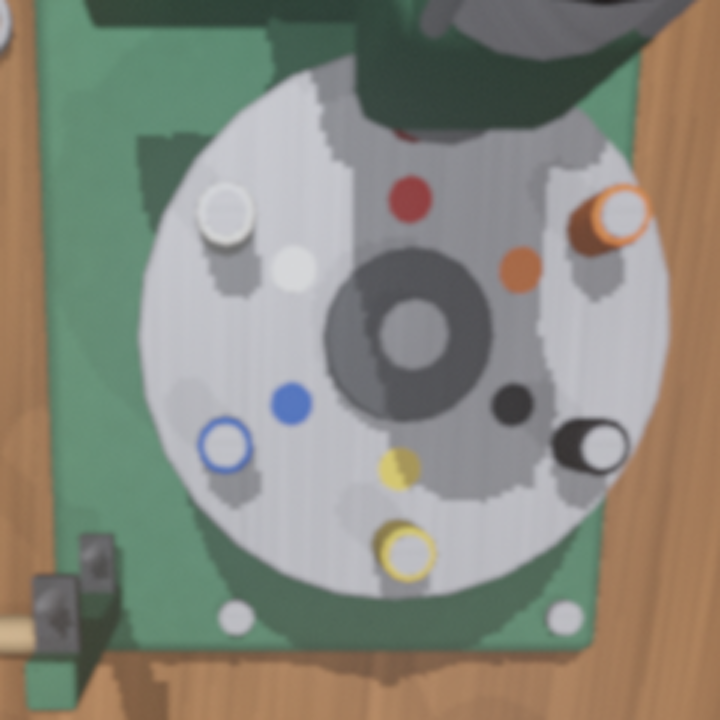

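```bash
python3 - <<'E'
from h import *
c=ld('w3')
w1=lambda x,y:(240+x/3-.33,30+y/3-.33)
names=['red','white','blue','yellow','black','orange']
H={n:onz(c,w1(*p),.170)[:2] for n,p in dict(orange=(624,216),white=(226,212),yellow=(408,554),black=(606,447),blue=(225,445)).items()}
A=[];b=[]
for n,p in H.items():
    k=names.index(n)*pi/3; C,S=.075*cos(k),.075*sin(k)
    A+= [[1,0,C,-S],[0,1,S,C]]; b+=list(p)
x=np.linalg.lstsq(np.array(A),np.array(b),rcond=None);print('axis',x[0][:2],'scale',hypot(*x[0][2:]),'red ang',degrees(atan2(x[0][3],x[0][2])),'rms',np.sqrt(x[1]/10))
H={n:onz(c,w1(*p),.140)[:2] for n,p in dict(red=(411,199),orange=(521,270),white=(294,268),yellow=(400,469),black=(513,405),blue=(291,404)).items()}
z=sum(complex(*(p))*np.exp(-1j*names.index(n)*pi/3) for n,p in H.items());print('dots axis',np.mean(list(H.values()),0),degrees(np.angle(z)))
p,q=onz(c,w1(236,618),.033),onz(c,w1(566,618),.033);print('bolt yaw',degrees(atan2(q[1]-p[1],q[0]-p[0])))
im=cv2.cvtColor(cv2.imread('pics/w3.png'),cv2.COLOR_BGR2HSV);m=cv2.inRange(im,(65,60,30),(85,255,255))
# left edge and bottom edge, subpixel by threshold
L=[];
for r in range(5,190,4):
    xs=np.where(m[r,240:300])[0]
    if len(xs):L.append(onz(c,(240+xs[0]-.5,r),.03)[:2])
L=np.array(L);k=np.polyfit(L[:,1],L[:,0],1);res=L[:,0]-np.polyval(k,L[:,1]);L=L[abs(res)<.0015];k=np.polyfit(L[:,1],L[:,0],1);print('left edge yaw',degrees(-atan(k[0])),len(L),np.polyval(k,.03))
B=[]
for x in range(285,432,4):
    ys=np.where(m[225:262,x])[0]
    if len(ys):B.append(onz(c,(x,225+ys[-1]+.5),.03)[:2])
B=np.array(B);k=np.polyfit(B[:,0],B[:,1],1);res=B[:,1]-np.polyval(k,B[:,0]);B=B[abs(res)<.0015];k=np.polyfit(B[:,0],B[:,1],1);print('bottom yaw',degrees(atan(k[0])),len(B),np.polyval(k,.64))
E
```

```text
axis [0.6377 0.0324] scale 1.0016918669293347 red ang 93.1898898129988 rms [0.0004]
dots axis [0.6376 0.0324] 93.31866517869149
bolt yaw 3.6473571447386894
left edge yaw 3.723391243267318 47 0.49068887663053057
bottom yaw 3.892977286269443 11 -0.10832213391850895
```

The turret is good: red at about 93.25 deg against a ram direction of about 93.6, an error of about 0.3 deg. Now I'll plan the guard grasp and check IK.

```bash
python3 - <<'E'
from h import *
from rig import robot
g=ld('wg');S=robot.camera_info('scene')
for uv in [(75,125),(140,285),(0,275)]: print(onz(g,uv,0)[:2],onz(g,uv,.2)[:2])
print('scene',[onz(S,u,0)[:2] for u in [(308,170),(379,198)]])
phi=-.1175;th=.063;ax=np.array([.6385,.0324])
u=lambda a:np.array([-sin(a),cos(a)])
R=np.array([[cos(th),-sin(th)],[sin(th),cos(th)]])
gc=np.array([.5469,-.3432]); gp=gc-.012*u(phi)
hp=ax+R@[-.125,.011]; pre=ax+R@[-.215,.011]
print(gp,hp,pre)
for o in (0,pi):
  for p,z,a in [(gp,.30,phi),(gp,.1775,phi),(gp,.4,phi),(pre,.4,th),(pre,.26,th),(hp,.25,th),(hp,.205,th)]:
    print(o,robot.ik([*p,z],ori(a+o)))
E
```

```text
[ 0.2037 -0.1897] [ 0.3304 -0.2254]
[ 0.24   -0.4426] [ 0.3532 -0.3846]
[ 0.0199 -0.3984] [ 0.2147 -0.3568]
scene [array([ 0.2575, -0.4348]), array([ 0.1794, -0.1944])]
[ 0.5455 -0.3551] [0.5131 0.0355] [0.4232 0.0298]
0 [ 0.859   0.4472 -0.4681  1.4383  0.2037  1.3042  0.2595]
0 [ 0.8442  0.545  -0.4421  1.5766  0.2546  1.0775  0.2195]
0 [ 0.8555  0.4074 -0.4808  1.2752  0.1847  1.5022  0.2786]
0 [ 0.6179 -0.0785 -0.7033  1.7923 -0.0514  1.4094 -0.0126]
0 [ 0.5828  0.0406 -0.7357  2.0171  0.0307  1.0946 -0.1036]
0 [ 0.463   0.2529 -0.6887  1.8383  0.1782  1.1128 -0.2264]
0 [ 0.4438  0.3057 -0.677   1.8893  0.2228  1.0223 -0.2648]
3.141592653589793 [-0.1552  0.6196  1.0828  1.4759 -0.5502  1.3757 -2.303 ]
3.141592653589793 [-0.1574  0.7676  1.0809  1.6134 -0.7155  1.2057 -2.1826]
3.141592653589793 [-0.131   0.5504  1.0826  1.3132 -0.4803  1.5507 -2.3661]
3.141592653589793 [-1.452  -0.3206  1.0541  1.836   0.279   1.4721  2.7557]
3.141592653589793 None
3.141592653589793 [ 0.7582  0.3624 -1.0813  1.8309  0.3487  1.1576  2.7649]
3.141592653589793 [ 0.7411  0.4337 -1.0809  1.8817  0.4324  1.0862  2.6944]
```

```bash
python3 - <<'E'
from h import *
from rig import robot
phi=-.1175;th=.063
gp=[.5455,-.3551];pin=np.array([.5200,-.0655]);y=np.array([-sin(th),cos(th)]);xx=np.array([cos(th),sin(th)])
hp=pin+.101*y; pre=hp-.09*xx
robot.move_ptp([*gp,.30],ori(phi))
print(robot.move_linear([*gp,.1775],velocity=.15,threshold=15),robot.get_state()['force'])
robot.gripper_to(0);robot.pause(.1)
s=robot.get_state();print(s['time'],s['opening'],s['force'],s['ee_pos'])
robot.move_linear([*gp,.27],velocity=.12)
s=robot.get_state();print(s['opening'],s['force'],s['moment'])
robot.move_linear([*gp,.40],velocity=.25)
robot.move_linear([*pre,.40],velocity=.25,frame=ori(th))
robot.move_linear([*pre,.25],velocity=.2)
robot.pause(.2)
s=robot.get_state();print(s['time'],s['opening'],s['force'],s['moment'],s['ee_pos'])
snap(robot,'scene','s4');snap(robot,'side','d4')
crop('pics/s4.png',220,150,420,300,4,'pics/s4c.png');crop('pics/d4.png',230,130,430,280,4,'pics/d4c.png')
E
```

```text
False [0.7123 0.531  0.3266]
18.525 0.011711557678869776 [ 1.2462 -0.6129  0.4332] [ 0.5457 -0.3551  0.1776]
0.011708066864513197 [ 0.5769  0.1072 -4.9566] [-0.0211 -0.005   0.0066]
22.9833 0.01192920980207427 [-0.4109 -0.2558 -4.8588] [-0.024  -0.0597 -0.0009] [0.4242 0.0296 0.2507]
```

View pics/s4c.png

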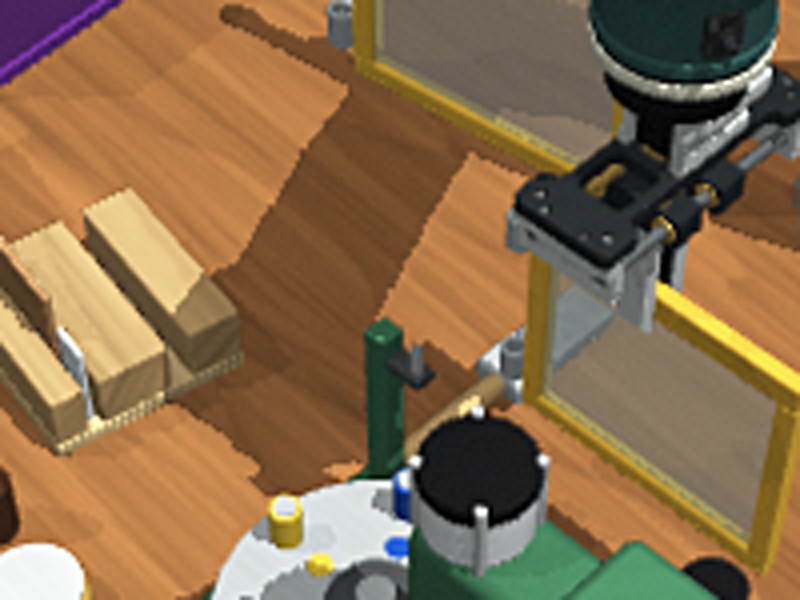

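View pics/d4c.png

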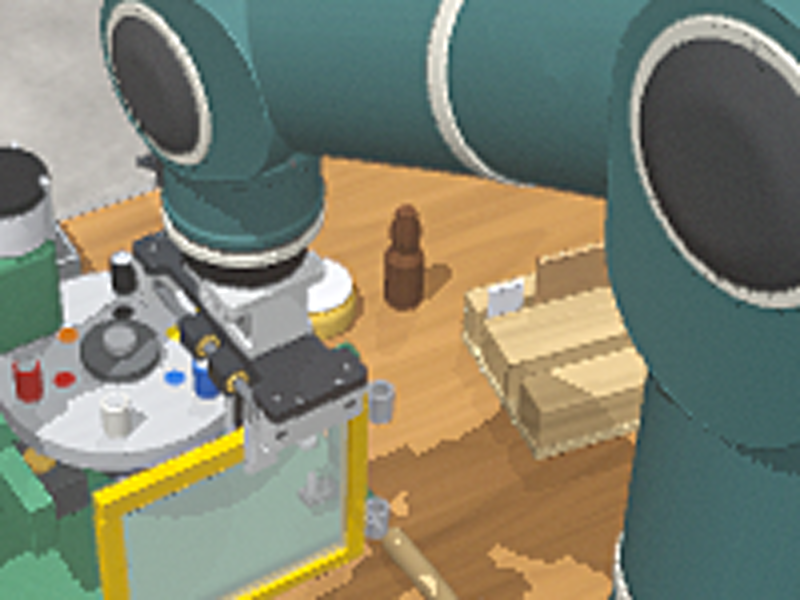

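The guard is held, and both knuckles are visible: the upper at (513,345) in the scene crop and (381,401) in the side crop. I'll triangulate the knuckle and the pin in the same camera pair.

```bash
python3 - <<'E'
from h import *
from rig import robot
S,D=ld('s4'),ld('d4')
s=robot.get_state();th=atan2(s['tool_rot'][1,1],s['tool_rot'][0,1]);y=np.array([-sin(th),cos(th)]);
k=s['ee_pos'][:2]-.101*y;print('pred knuckle',k,'yaw',th,'ktop z',s['ee_pos'][2]-.005)
for n in ['d4','s4']:pass
crop('pics/s4.png',325,220,365,255,16,'pics/x1.png');crop('pics/d4.png',300,215,345,270,12,'pics/x2.png');crop('pics/s4.png',305,220,345,260,14,'pics/x3.png')
d=cv2.imread('pics/x2.png');a=cv2.imread('pics/x1.png')
cv2.imwrite('pics/xx.png',cv2.copyMakeBorder(a,0,0,0,0,0))
E
```

```text
pred knuckle [ 0.4304 -0.0712] yaw 0.06282975028829728 ktop z 0.2454691734152522
```

View pics/x1.png

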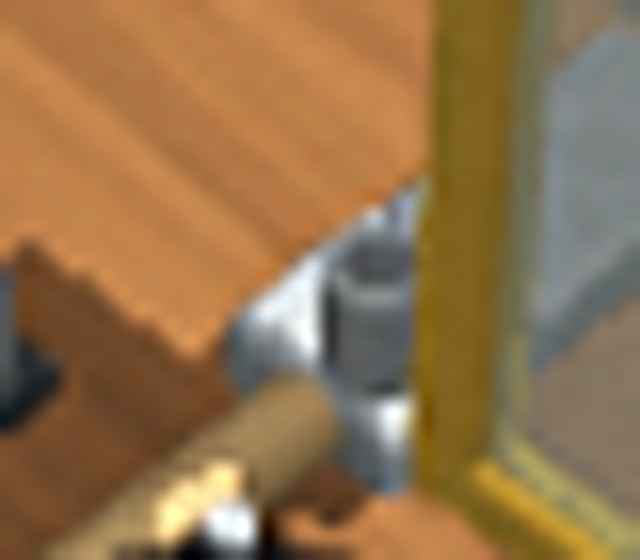

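View pics/x2.png

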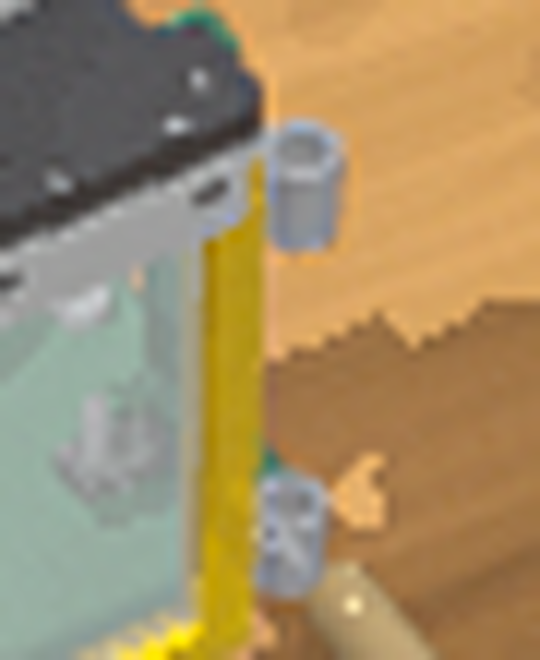

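View pics/x3.png

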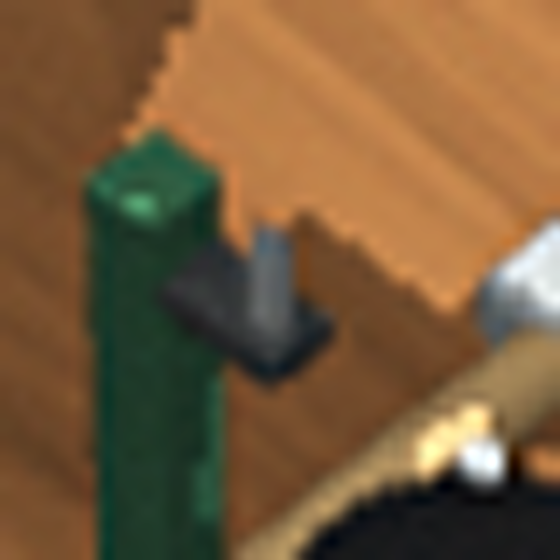

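```bash
python3 - <<'E'
from h import *
crop('pics/side0.png',295,205,330,265,10,'pics/x4.png')
E
```

```text
(no output)
```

View pics/x4.png

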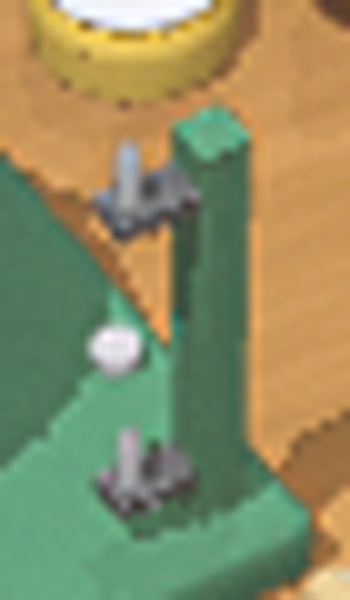

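```bash
python3 - <<'E'
from h import *
S,D=ld('s4'),ld('d4')
k=[.4304,-.0712]
for n,c in (('S',S),('D',D)):
    print(n,'ku top',proj(c,[*k,.2455]),'ku bot',proj(c,[*k,.2205]),'kl top',proj(c,[*k,.1255]),'kl bot',proj(c,[*k,.1005]))
    for p in ([.5200,-.0655],):print(' pin up tip',proj(c,[*p,.2]),'root',proj(c,[*p,.175]),'low tip',proj(c,[*p,.08]),'root',proj(c,[*p,.055]))
x=lambda X,Y,ox,oy,k:np.array([ox+X/k-.5+.5/k,oy+Y/k-.5+.5/k])
print('D ku top',x(304,143,300,215,12),'ku bot',x(303,232,300,215,12),'kl top',x(292,493,300,215,12),'kl bot',x(290,580,300,215,12))
print('D pin tip',x(128,145,295,205,10),'root',x(129,200,295,205,10),'low tip',x(130,432,295,205,10),'low root',x(131,487,295,205,10))
print('S pin tip',x(271,232,305,220,14),'root',x(270,320,305,220,14))
print('S kl? top',x(385,250,325,220,16),'bot',x(372,385,325,220,16))
E
```

```text
S ku top [[350.4758 202.7481]] ku bot [[350.1079 209.9191]] kl top [[348.8002 235.4101]] kl bot [[348.478 241.691]]
 pin up tip [[324.4078 235.3342]] root [[324.4094 242.0772]] low tip [[324.4148 266.0388]] root [[324.4161 271.941 ]]
D ku top [[324.6883 227.1561]] ku bot [[324.4913 233.6053]] kl top [[323.7855 256.7153]] kl bot [[323.6102 262.4542]]
 pin up tip [[307.1969 219.0672]] root [[307.2164 225.264 ]] low tip [[307.2864 247.5384]] root [[307.3038 253.0867]]
D ku top [324.875  226.4583] ku bot [324.7917 233.875 ] kl top [323.875 255.625] kl bot [323.7083 262.875 ]
D pin tip [307.35 219.05] root [307.45 224.55] low tip [307.55 247.75] low root [307.65 253.25]
S pin tip [323.8929 236.1071] root [323.8214 242.3929]
S kl? top [348.5938 235.1562] bot [347.7812 243.5938]
```

Predictions and observations agree within about 0.3-0.5 px (1 mm) in both views. Moving over the pins.

```bash
python3 - <<'E'
from h import *
from rig import robot
th=.063
pin=np.array([.5200,-.0655]);y=np.array([-sin(th),cos(th)])
hp=pin+.101*y
print(robot.move_linear([*hp,.25],velocity=.1,threshold=10))
robot.pause(.2)
s=robot.get_state();print(s['time'],s['force'],s['ee_pos']-[*hp,.25])
snap(robot,'scene','s5');snap(robot,'side','d5')
crop('pics/s5.png',295,190,375,250,10,'pics/s5c.png');crop('pics/d5.png',285,190,345,270,7.5,'pics/d5c.png')
E
```

```text
False
24.3333 [-0.0368 -0.5063 -3.9268] [-0.0002 -0.0001  0.0002]
```

View pics/s5c.png

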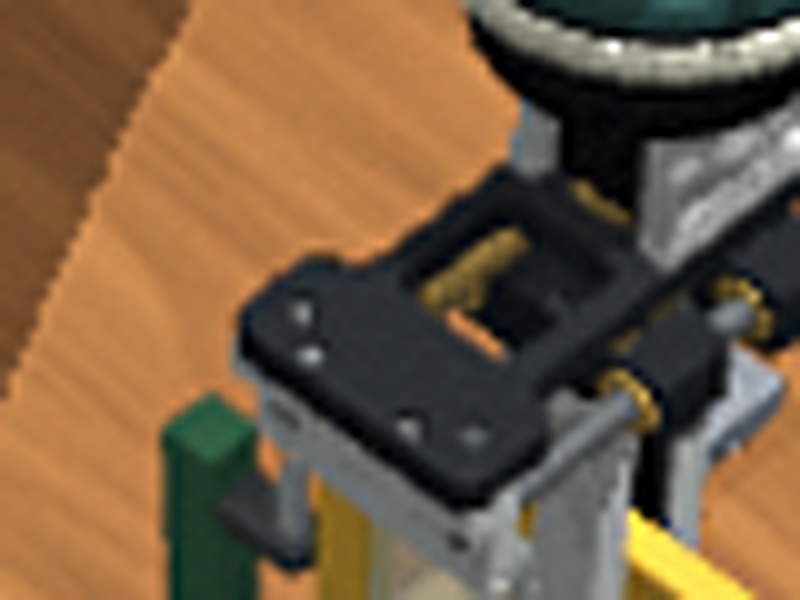

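View pics/d5c.png

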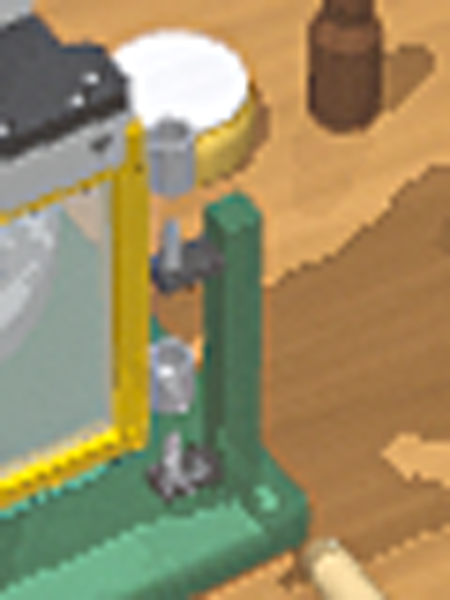

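In the side view, knuckle columns 170 and 173 line up with pin columns 171 and 174 (crop pixels). Lowering with a force threshold.

```bash
python3 - <<'E'
from h import *
from rig import robot
th=.063
pin=np.array([.5200,-.0655]);y=np.array([-sin(th),cos(th)])
hp=pin+.101*y
r=robot.move_linear([*hp,.200],velocity=.03,threshold=8)
s=robot.get_state();print(r,s['time'],s['force'],s['moment'],s['ee_pos']-[*hp,.205])
snap(robot,'side','d6');crop('pics/d6.png',285,190,345,270,7.5,'pics/d6c.png')
E
```

```text
True 25.825 [-0.3263  1.1126  2.7461] [-0.0298 -0.1879  0.0462] [-0.0001  0.0005 -0.0015]
```

View pics/d6c.png

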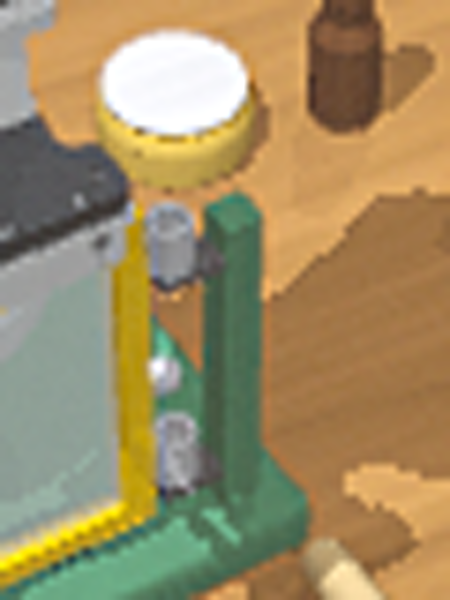

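Contact at TCP z 0.2035, close to the nominal 0.205; both knuckles rest on their brackets in the picture. A slight further press, then release.

```bash
python3 - <<'E'
from h import *
from rig import robot
s=robot.get_state();p=s['ee_pos']
r=robot.move_linear([p[0],p[1],p[2]-.004],velocity=.02,threshold=12)
s=robot.get_state();print(r,s['force'],s['ee_pos'][2])
robot.gripper_to(.036);robot.pause(.2)
s=robot.get_state();p=s['ee_pos'];print(s['force'],s['opening'])
robot.move_linear([p[0],p[1],.30],velocity=.15)
robot.move_linear([p[0]-.08,p[1]-.05,.40],velocity=.25)
robot.pause(.3)
print(robot.get_state()['time'])
for n,m in (('scene','s7'),('side','d7'),('wrist','w7')):snap(robot,n,m)
crop('pics/s7.png',235,200,435,350,4,'pics/s7c.png');crop('pics/d7.png',200,150,360,270,5,'pics/d7c.png')
E
```

```text
True [-1.9492  2.0358  5.6118] 0.2018980471380701
[-0.3093  0.3513  0.1691] 0.03644120088970982
28.675
```

View pics/s7c.png

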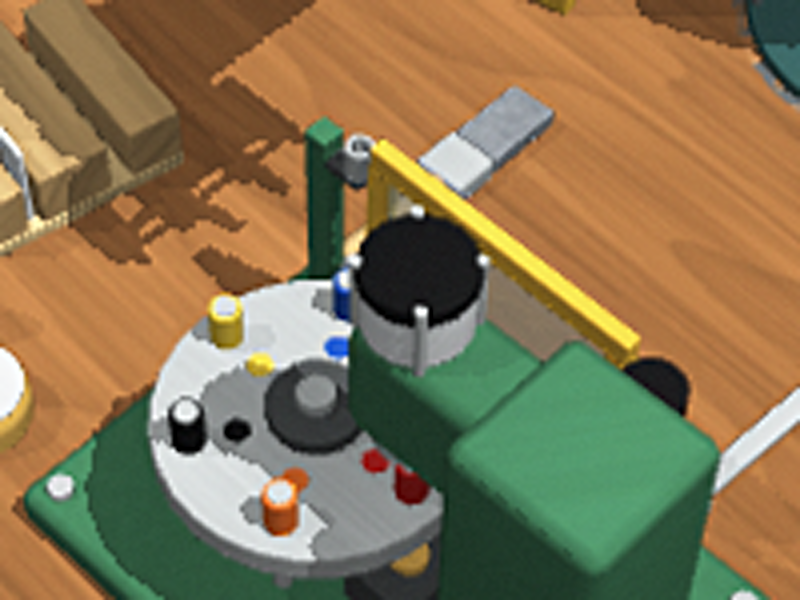

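View pics/d7c.png

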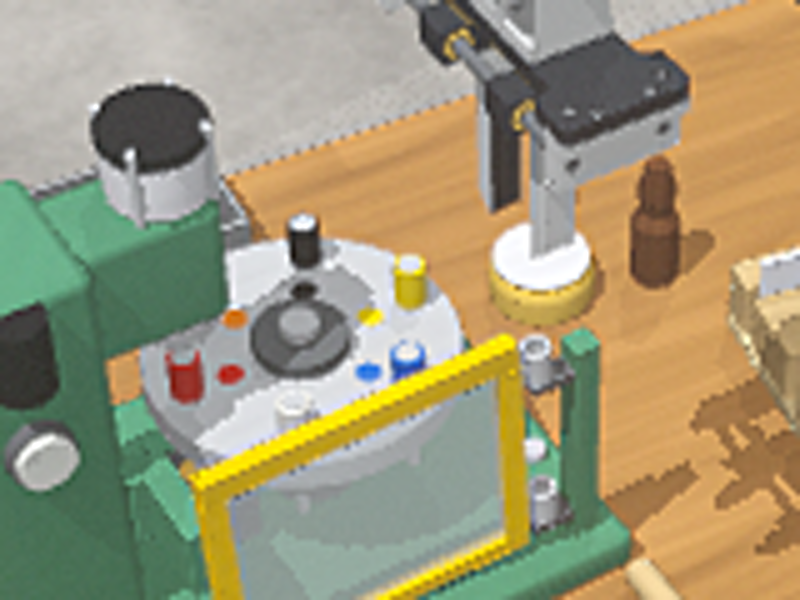

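View pics/w7.png

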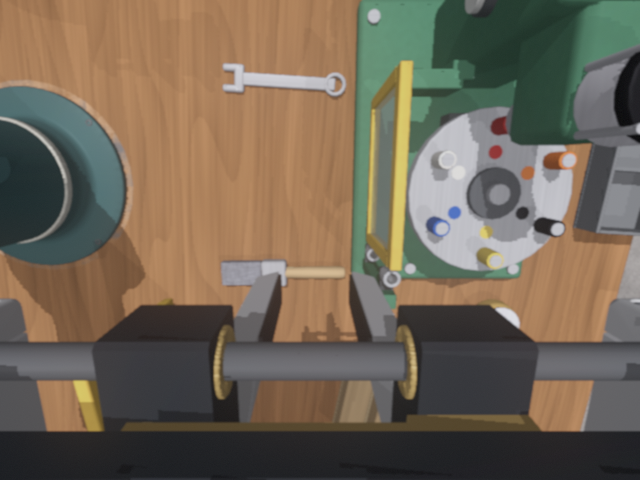

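The guard is hung, with both knuckles on their pins. Last, a numeric check of the guard's yaw and height and of the turret.

```bash
python3 - <<'E'
from h import *
c=ld('w7')
h=cv2.cvtColor(cv2.imread('pics/w7.png'),cv2.COLOR_BGR2HSV);m=cv2.inRange(h,(20,110,150),(32,255,255))
X=[]
for r in range(75,262,6):
    xs=np.where(m[r,385:420])[0]+385
    if len(xs)>5:X.append(onz(c,(xs.max()+.5,r),.215)[:2])
X=np.array(X);k=np.polyfit(X[:,1],X[:,0],1);k=np.polyfit(X[:,1],X[:,0],1);print('rail yaw',degrees(-atan(k[0])),'x edge at y=.05',np.polyval(k,.05))
names=['red','white','blue','yellow','black','orange']
H={n:onz(c,p,.140)[:2] for n,p in dict(red=(495,152),orange=(528,173),white=(459,173),yellow=(486,232),black=(522,213),blue=(455,212)).items()}
z=sum(complex(*p)*np.exp(-1j*names.index(n)*pi/3) for n,p in H.items());print(degrees(np.angle(z)))
S,D=ld('s7'),ld('d7')
a=lambda x,y:(235+x/4-.4,200+y/4-.4);b=lambda x,y:(200+x/5-.4,150+y/5-.4)
for q,w in (((380,146),(511,340)),((633,340),(200,483))):
    print(tri([(S,a(*q)),(D,b(*w))]))
E
```

```text
rail yaw 3.826312210553391 x edge at y=.05 0.516397754432204
93.36196023086059
(array([ 0.5201, -0.0479,  0.2132]), [0.0007252305611439648, 0.0007252305611440429])
(array([0.5079, 0.1461, 0.2063]), [0.00029699248398252684, 0.0002969924839825158])
```

```bash
python3 - <<'E'
from rig import robot
print(robot.sign_off(),robot.get_state()['time'])
E
```

```text
the job is handed in; nothing more can be done
the job is handed in; nothing more can be done
```

The red punch is under the ram and the yellow guard is hung closed on both pintle pins. I handed the job in after about 29 s of robot time.

- **Turret:** I gripped the black tool head and turned the punch head about 114° anticlockwise, the shorter way. One regrip trimmed the last 0.7°. The last check put red at 93.4° against a ram direction of about 93.6°, so it is within about 0.3°.
- **Guard:** I took the smaller yellow guard from its rest and lowered it over both pins until the force rose. I pressed down lightly, released it and backed away. The pictures show both knuckles down on their brackets. The guard is closed, its top rail at 3.8° against 3.65° for the press.
- **Other objects:** I touched nothing else on the table, and the final pictures show nothing disturbed.

**Checks that disagreed:**
- **Turret axis:** Camera estimates of its position differed by about 2.5 mm in x. During the turn the side force reached about 19 N, which fits that error.
- **Rail height:** The final measurement of the guard's far top corner came out 7 to 9 mm low (206 mm, against 213 mm at the pin end and 215 mm nominal). That is either a rough pixel pick or slight sag from play in the knuckles, and I did not resolve which.

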